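# Clear the laminating bench: tape to the stand, tins to the spill tray, roller to its tray

## Robot

A 6-joint arm with a two-finger parallel gripper is mounted at the origin on the work surface. World frame = base frame: x ahead of the robot, y to its left, z up, the work surface at z = 0. Lengths are in m, angles in degrees, forces in N, time in s.
With the tool pointing down it reaches from about 0.3 to 0.75 m from the base axis. Payload 8.5 kg.
Tool frame: the origin (TCP) lies on the centre line of the jaws, within the pads' length; the fingertips stand 17 mm ahead of it and the grasp point (between the pads) lies 2 mm behind it; z points along the fingers, y is the direction in which the jaws open and shut (so a half turn about z gives the same grasp; the last joint's range is limited). The gripper opens to 85 mm and grips with 20 to 120 N. Pads are 22 mm wide; open, the fingers measure 114 mm over their backs; the gripper's body (76 mm by 85 mm) begins 54 mm behind the grasp point. The pads swing forward as they close: fully open they stand 13 mm farther back than shut.
Start: joints at [56.706, 21.807, 74.336, -0, 83.858, -12.336], TCP at [0.197, 0.514, 0.248] pointing down, gripper open.
Joint ranges: [-178.18, 178.18], [-50.72, 133.34], [12.68, 142.11], [-81.47, 261.47], [9.98, 163.14], [-165.26, 165.26]. Speed limits (degrees/s): [136.94, 136.94, 180, 180, 180, 180].

## Interface

Orientations are given as a 3x3 rotation matrix whose columns are the frame's x, y, z axes.
In Python, from rig import env, imaging, close_job gives the robot as it stands.
- The arm moves only by the tool step_arm, never from a script. Its argument "steps" is one flat list of numbers, 7 for each row, row after row: the opening, from 0 (shut) to 1 (fully open), then the shift along the tool's x, y, z as a fraction of full scale, then the turn, a rotation vector about the tool's x, y, z as a fraction of full scale. A call has 1 to 10 rows; each row is the pose to reach, as a shift and turn from the pose commanded when the call began, along the tool's axes at that moment; what a row does not reach only later rows make up. Full scale, the value 1, is 0.3 m for a shift and 45 degrees for a turn. A row lasts 1/10 s, in which the tool goes at most 50 mm and 8.59 degrees, less where a joint would pass 70% of its speed; a pose out of reach is approached as far as the arm can. A call with a number of a shift or a turn outside -1 to 1 is refused whole. A call with a gripper value outside its range is refused whole. The fingers move at their own pace and stop on an object; "grip_force" is the grip in N (left out, the last holds). Time passes only in rows, so rows that repeat a pose let the fingers close. It gives the time, the measured TCP pose, the force and the opening at its end, in the units of the state.
- env.observe(): the state, without advancing time (a new reading comes with each control period).
- imaging.get_image(name): name is "scene" or "top" or "wrist"; returns (picture, depth): 400x640x3 uint8, blue, green, red; 400x640 float32, m along the optical axis (not along the pixel's ray), 0 where there is no reading.
- imaging.get_calibration(name): a dict with "camera_matrix" (3x3 intrinsics, pixels), "world_from_camera" (4x4, takes a point from camera to world coordinates). Camera axes: x right, y down, z forward; pixel columns grow to the right and rows downward; lengths in m; the calibration is good to about 2 mm. A picture is of the moment at which its call begins: read the wrist's pose just before it. get_calibration takes no time and is no camera call; for the wrist camera it gives the pose at the moment of the call.
- close_job(): hands the job in, once; it reports no verdict.
Trained networks look in the newest picture that a camera, given by its name, has taken for a name from the list of things; names that differ only in an ending like _2 or _b are one class to them, and where a whole thing is asked for, a point or a joint stands for the part that bears it (a point fixed in the world has none). Each returns a list of dicts, best first, with "score" (0 to 1); they miss things now and then, are a little off and sometimes report something else, mostly with a low value. They report only what shows in the picture. A call takes as long as a camera call. They do not tell look-alikes from the thing itself.
- imaging.spot_in(camera, target): "pixel" ([column, row] in pixels, amid what is visible of it).
- imaging.regions_of(camera, target): "mask" (400x640 bool, what is visible of it) and "pixel" ([column, row] in pixels, amid what is visible of it).
- imaging.pinpoint(camera, target): "pixel" ([column, row] in pixels: a listed point, or the origin of a listed thing).
The state is a dict: "time_s": time; "q": joint angles; "qvel": joint speeds; "joint_efforts": joint torques, N m; "position": TCP position; "tool_rot": TCP orientation; "ft_force": force on the tool from outside, world axes, zero at the start; "wrist_torque": the same for the moment, N m; "grip_width": finger opening in m.
Only numpy, scipy, OpenCV 4.12 (cv2) and the standard library are available. Lean on these libraries where they do the work, as an engineer would, in place of code of your own. Each camera call takes 0.05 s, during which the arm holds its last target.

## Task

The laminating job is done, so put the five loose things away where each kind belongs: both rolls of tape over the peg of the wooden tape stand, the wide roll at the bottom and the narrow roll lying flat on top of it; both lidded tins standing upright side by side on the floor of the white spill tray; and the laminating roller lying flat inside the long narrow aluminium tray. Do not knock over or shift the small mixing cup and the dropper bottle that stand among them.

Things in the scene. Friction and masses are not known exactly. Their poses are not given: they have to be found in the camera images.
- tape_wide_c (a point): Wide roll of cream paper tape lying flat on the bench: outer diameter 58 mm, 38 mm high, open core hole 32 mm across. Point at its centre, half-way up (19 mm above its underside); its z axis is the roll's axis.
- tape_narrow_c (a point): Narrow, part-used roll of cream paper tape lying flat on the bench: outer diameter only 48 mm, 19 mm high, open core hole 32 mm across. Point at its centre, half-way up (9.5 mm above its underside); its z axis is the roll's axis.
- tin_squat_c (a point): Squat steel tin with a press-in lid and paper label, standing upright: diameter 54 mm, 42 mm high. Point at its centre, half-way up (21 mm); its z axis points up out of the lid.
- tin_tall_c (a point): Tall steel tin with a press-in lid and paper label, standing upright: diameter 46 mm, 60 mm high. Point at its centre, half-way up (30 mm); its z axis points up out of the lid.
- roller_c (a point): Laminating roller (hand tool) lying flat: 164 mm long, round wooden handle, U-shaped wire frame 48 mm wide, grooved aluminium roller 24 mm thick. Point half-way along it, 12 mm above its underside, on the front of the handle (24 mm thick here), near its balance point: a good place to grip. Its x axis runs along it: wood from -82 to +12 mm, roller end at +82 mm.
- tape_stand: Tape stand: square base of two stacked wooden boards, 112 mm wide, its top 30 mm above the bench, with one upright round wooden peg in the middle, 14 mm thick with a tapered tip, standing 60 mm above the base (tip 90 mm above the bench). Fixed. Origin on the peg's axis at bench level, z up.
- spill_tray: Spill tray: shallow white plastic tray, empty, 160 mm (its x) by 120 mm (its y), walls 4 mm thick and 18 mm high, floor 4 mm thick. Fixed. Origin at the centre of its underside, z up. It has room for the two tins side by side along its x.
- roller_tray: Roller tray: long narrow aluminium tray, empty, 200 mm (its x) by 92 mm (its y), walls 4 mm thick and 22 mm high, floor 4 mm thick. Fixed. Origin at the centre of its underside, z up.
- mixing_cup_c (a point): Small white open mixing cup, 42 mm across at the rim and 42 mm high, standing among the things; stays where it is. Point on its axis, half-way up.
- dropper_c (a point): Small grey dropper bottle with a black pointed nozzle, 32 mm in diameter and 65 mm high, standing among the things; stays where it is. Point on its axis, half-way up.
There are look-alikes about, which are no part of the job. Leave any yellow look-alike of the part that bears tin_squat_c alone.

How it is judged (in metres and radians):
At the end, for the whole second after the job is handed in: Tapes on the peg (axes within 11.5 mm), flat within 0.12 rad, wide on the base, narrow on it (heights within 5 mm); tins upright within 0.12 rad on the spill tray floor inside its walls; roller level within 0.1 rad on the roller tray floor inside its walls; all at rest (horizontal distance between each of tape_wide_c, tape_narrow_c and tape_stand below 0.0115 m and z of tape_wide_c in the frame of tape_stand between 0.044 and 0.053 m and (angle between tape_wide_c's own z axis and vertical below 0.12 rad or angle between tape_wide_c's own z axis and vertical above 3.02 rad) and z of tape_narrow_c in the frame of tape_stand between 0.0725 and 0.0825 m and (angle between tape_narrow_c's own z axis and vertical below 0.12 rad or angle between tape_narrow_c's own z axis and vertical above 3.02 rad) and x of tin_squat_c in the frame of spill_tray between -0.052 and 0.052 m and y of tin_squat_c in the frame of spill_tray between -0.032 and 0.032 m and z of tin_squat_c in the frame of spill_tray between 0.019 and 0.032 m and angle between each of tin_squat_c, tin_tall_c's own z axis and vertical below 0.12 rad and x of tin_tall_c in the frame of spill_tray between -0.056 and 0.056 m and y of tin_tall_c in the frame of spill_tray between -0.036 and 0.036 m and z of tin_tall_c in the frame of spill_tray between 0.028 and 0.041 m and x of roller_c in the frame of roller_tray between -0.022 and 0.022 m and y of roller_c in the frame of roller_tray between -0.034 and 0.034 m and z of roller_c in the frame of roller_tray between 0.009 and 0.022 m and angle between roller_c's own x axis and vertical between 1.47 and 1.67 rad and linear speed of each of tape_wide, tape_narrow, tin_squat, tin_tall, roller below 0.01 m/s and angular speed of each of tape_wide, tape_narrow, tin_squat, tin_tall, roller below 0.15 rad/s); the robot touches nothing.
It fails at once if the small white mixing cup is knocked over or shifted by more than 25 mm (distance of mixing_cup_c from where it was at the start of the episode above 0.025 m or angle between mixing_cup_c's own z axis and vertical above 0.5 rad).
It fails at once if the dropper bottle is knocked over or shifted by more than 25 mm (distance of dropper_c from where it was at the start of the episode above 0.025 m or angle between dropper_c's own z axis and vertical above 0.5 rad).
It also fails if it takes over 144 s, if anything falls off the work surface, if the arm or the gripper's body presses on something with over 40 N, if the wrist force passes 120 N, or if a joint passes its speed limit or range.

## Working session

There is one attempt and no reset: what is moved stays moved. The work goes in short steps, Python scripts to look and compute and a tool call to move; the robot and the scene stay as the last step left them, time stands still between calls to the robot, and variables do not carry over. Pictures are saved under pics/ and viewed, and the job is handed in when it is done.

Besides the shell and the picture viewer there is one more tool, called after ">>>" in YAML: its name, and indented under it one key for each argument. step_arm: Moves the arm, as the interface text tells. Shift numbers are shares of 0.3 m and turn numbers shares of 45 degrees, none past 1 either way. Its arguments: {"type":"object","properties":{"steps":{"type":"array","items":{"type":"number"}},"grip_force":{"type":"number"}},"required":["steps"]}

```bash
mkdir -p pics; ls
python3 - <<'E'
from rig import env, imaging
import cv2
print(env.observe())
for n in ["scene","top","wrist"]:
    im,d=imaging.get_image(n); cv2.imwrite(f"pics/{n}0.png",im); c=imaging.get_calibration(n); print(n,c["camera_matrix"],c["world_from_camera"])
E
```

```text
pics
{'time_s': 0.0, 'q': array([ 5.67057323e+01,  2.18416469e+01,  7.43863804e+01, -1.57700623e-03,
        8.38581448e+01, -1.23363529e+01]), 'qvel': array([-0.04377924, -0.04626378, -0.01116211,  0.10330433,  0.06352026,
        0.07293549]), 'joint_efforts': array([ 7.68788169e-06, -4.48463845e+01, -2.31275851e+01, -1.54328832e-04,
        4.77353926e-03,  1.13894396e-05]), 'position': array([0.19658188, 0.51336979, 0.24769603]), 'tool_rot': array([[-9.33844348e-01,  3.57678752e-01, -8.02723364e-04],
       [ 3.57679531e-01,  9.33843528e-01, -1.27214846e-03],
       [ 2.94597544e-04, -1.47510637e-03, -9.99998869e-01]]), 'ft_force': array([ 0.26254201,  0.11279621, -0.03975496]), 'wrist_torque': array([-0.01321579, -0.0118192 ,  0.04515873]), 'grip_width': 0.08528114007461562}
scene [[451.1565221    0.         325.81358318]
 [  0.         451.1565221  203.53012666]
 [  0.           0.           1.        ]] [[-0.72087816  0.5036145  -0.47613771  0.92721283]
 [ 0.69281964  0.54180428 -0.47586665  0.48423428]
 [ 0.0183201  -0.67291943 -0.73948888  0.80486599]
 [ 0.          0.          0.          1.        ]]
top [[481.41290642   0.         319.83902799]
 [  0.         481.41290642 205.60932182]
 [  0.           0.           1.        ]] [[ 0.02876887 -0.99714326  0.06984033  0.40023191]
 [-0.99957484 -0.02902973 -0.0027229   0.0124326 ]
 [ 0.00474257 -0.0697323  -0.99755447  1.17994963]
 [ 0.          0.          0.          1.        ]]
wrist [[298.36899755   0.         322.47719425]
 [  0.         298.36899755 200.02122482]
 [  0.           0.           1.        ]] [[ 0.35958653  0.88483113  0.29626238  0.12065396]
 [ 0.9331103  -0.34042142 -0.11583792  0.54327338]
 [-0.00164294  0.31809923 -0.948056    0.37382933]
 [ 0.          0.          0.          1.        ]]
```

View pics/top0.png

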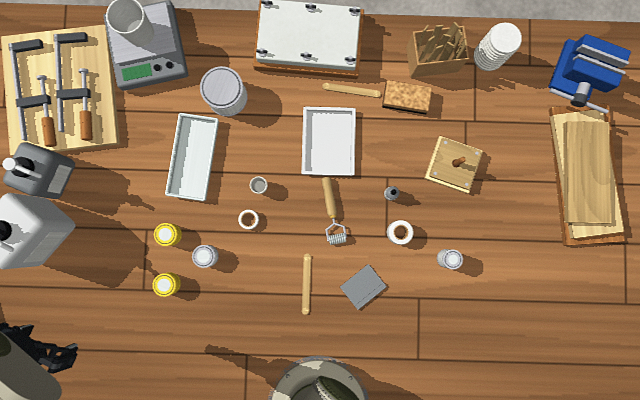

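View pics/scene0.png

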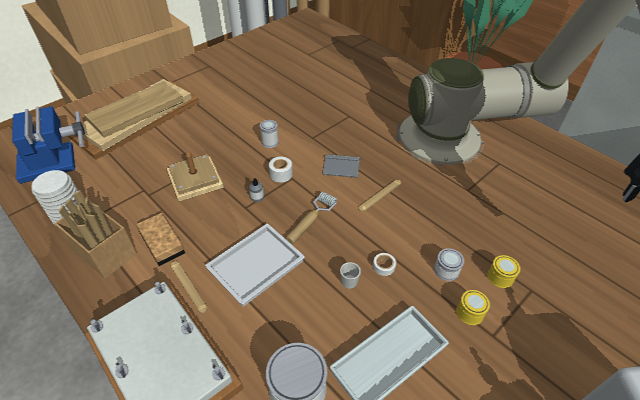

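View pics/wrist0.png

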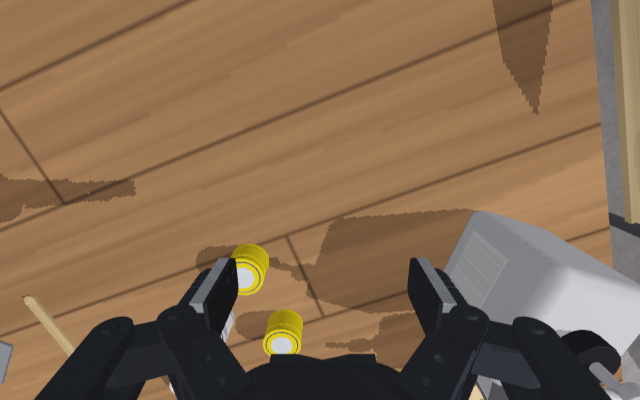

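The top view shows the squat grey tin at (205,256), with yellow look-alikes at (166,234) and (166,285). The tall tin is at (452,259), the wide roll at (400,232), the narrow roll at (249,219) and the roller at (331,212). The cup is at (258,185), the dropper at (391,193), the stand at (457,163), the white tray at (329,142) and the aluminium tray at (192,157).

```bash
cat > h.py <<'E'
from rig import env, imaging
import cv2, numpy as np
def cloud(n,d,c=None):
    c=c or imaging.get_calibration(n); K=c["camera_matrix"];T=c["world_from_camera"]
    v,u=np.mgrid[0:400,0:640]
    P=np.stack([(u-K[0,2])/K[0,0]*d,(v-K[1,2])/K[1,1]*d,d],-1)
    return P@T[:3,:3].T+T[:3,3]
def snap(n,f=None):
    im,d=imaging.get_image(n)
    if f: cv2.imwrite(f"pics/{f}.png",im)
    return im,d,cloud(n,d)
def proj(c,p):
    K=c["camera_matrix"];T=np.linalg.inv(c["world_from_camera"]); q=K@(T[:3,:3]@np.asarray(p)+T[:3,3]); return q[:2]/q[2]
E
python3 - <<'E'
from h import *
names=["tape_wide_c","tape_narrow_c","tin_squat_c","tin_tall_c","roller_c","tape_stand","spill_tray","roller_tray","mixing_cup_c","dropper_c"]
for cam in ["top","scene"]:
    im,d,P=snap(cam)
    for n in names:
        for r in imaging.regions_of(cam,n)[:4]:
            m=cv2.erode(r["mask"].astype(np.uint8),np.ones((3,3)))>0
            if m.sum()<8: m=r["mask"]
            Q=P[m&(d>0)]
            zt=np.percentile(Q[:,2],95); T=Q[Q[:,2]>zt-0.006]
            rc=cv2.minAreaRect(T[:,:2].astype(np.float32)*1000)
            print(cam,n,round(r["score"],2),np.round(r["pixel"]),r["mask"].sum(),"ztop %.3f"%zt,"rect c",np.round(rc[0],0),"sz",np.round(rc[1],0),"ang %.1f"%rc[2],"med",np.round(np.median(T,0),3))
    np.save(f"pics/{cam}.npy",P)
c=imaging.get_calibration("top")
im,_=imaging.get_image("top")
cv2.imwrite("pics/crop1.png",cv2.resize(im[100:310,140:490],None,fx=2.25,fy=2.25,interpolation=cv2.INTER_CUBIC))
E
```

```text
top tape_wide_c 0.94 [403. 227.] 347 ztop 0.041 rect c [ 425. -181.] sz [47. 51.] ang 1.6 med [ 0.427 -0.186  0.038]
top tape_narrow_c 0.45 [248. 215.] 192 ztop 0.022 rect c [447. 180.] sz [44. 32.] ang 50.6 med [0.456 0.183 0.018]
top tin_squat_c 0.86 [166. 234.] 521 ztop 0.046 rect c [402. 371.] sz [47. 49.] ang 1.7 med [0.402 0.371 0.043]
top tin_squat_c 0.8 [167. 286.] 480 ztop 0.046 rect c [285. 367.] sz [43. 47.] ang 24.1 med [0.286 0.366 0.043]
top tin_squat_c 0.6 [205. 257.] 503 ztop 0.045 rect c [353. 278.] sz [47. 49.] ang 39.5 med [0.353 0.278 0.043]
top tin_tall_c 0.98 [451. 257.] 381 ztop 0.064 rect c [ 366. -299.] sz [37. 40.] ang 0.1 med [ 0.364 -0.298  0.061]
top roller_c 0.71 [330. 209.] 633 ztop 0.026 rect c [474. -24.] sz [156.  37.] ang 7.4 med [ 0.486 -0.015  0.022]
top roller_c 0.45 [331. 142.] 3524 ztop 0.018 rect c [642.  -6.] sz [163. 123.] ang 0.0 med [ 0.64  -0.003  0.018]
top tape_stand 0.55 [452. 164.] 2190 ztop 0.034 rect c [ 593. -314.] sz [100. 100.] ang 72.0 med [ 0.592 -0.311  0.03 ]
top roller_tray 0.78 [193. 158.] 3479 ztop 0.024 rect c [592. 323.]
[... 1448 characters left out ...]
l_tray 0.91 [257. 262.] 4172 ztop 0.019 rect c [644.  -5.] sz [128. 164.] ang 89.6 med [0.654 0.017 0.018]
scene roller_tray 0.75 [387. 356.] 5894 ztop 0.024 rect c [595. 325.] sz [ 94. 204.] ang 83.4 med [0.602 0.319 0.023]
scene roller_tray 0.41 [191. 173.] 1787 ztop 0.044 rect c [ 597. -311.] sz [ 8. 14.] ang 67.6 med [ 0.597 -0.311  0.062]
scene mixing_cup_c 0.8 [351. 273.] 442 ztop 0.043 rect c [528. 158.] sz [40. 35.] ang 44.8 med [0.532 0.16  0.041]
scene mixing_cup_c 0.61 [190. 175.] 1803 ztop 0.048 rect c [ 597. -311.] sz [ 8. 14.] ang 67.6 med [ 0.597 -0.311  0.067]
scene dropper_c 0.62 [254. 189.] 269 ztop 0.057 rect c [ 522. -158.] sz [ 7. 12.] ang 52.2 med [ 0.521 -0.158  0.057]
```

View pics/crop1.png

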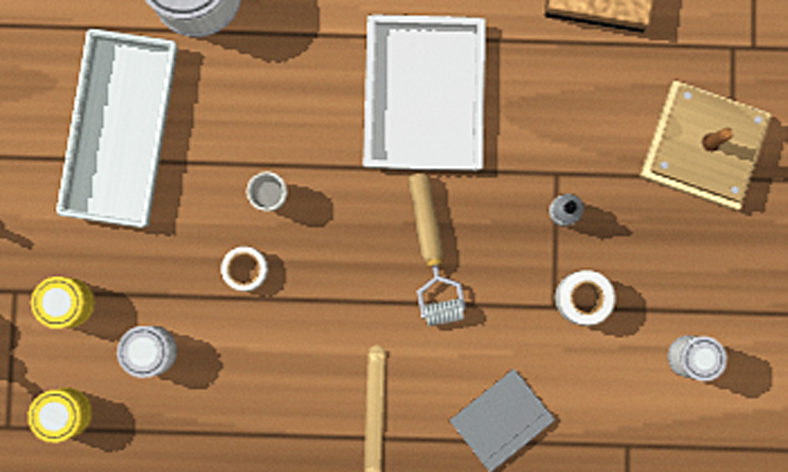

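```bash
cat >> h.py <<'E'
from scipy.spatial.transform import Rotation as Ro
import sys
def go(p,yaw=90):
    "print shift/turn fractions from now to TCP p with tool y at yaw, pointing down"
    s=env.observe(); R=s["tool_rot"]; y=np.array([np.cos(np.radians(yaw)),np.sin(np.radians(yaw)),0]); z=np.array([0,0,-1.]); x=np.cross(y,z)
    if y@R[:,1]<0: x,y=-x,-y
    Rt=np.stack([x,y,z],1); sh=R.T@(np.asarray(p)-s["position"])/.3; tu=np.degrees(Ro.from_matrix(R.T@Rt).as_rotvec())/45
    print("t",round(s["time_s"],2),"to",p,yaw,"->",np.round(sh,3),np.round(tu,3))
E
python3 - <<'E'
from h import *
for cam in ["top","scene"]:
    P=np.load(f"pics/{cam}.npy")
    def box(x,y,r,z0,z1):
        return P[(abs(P[...,0]-x)<r)&(abs(P[...,1]-y)<r)&(P[...,2]>z0)&(P[...,2]<z1)]
    Q=box(.595,-.312,.09,.022,.036); rc=cv2.minAreaRect((Q[:,:2]*1000).astype(np.float32)); print(cam,"stand",rc,np.median(Q[:,2]))
    Q=box(.595,-.312,.05,.05,.1); print("peg",Q.mean(0),len(Q),Q[:,2].max(), Q[Q[:,2]>.08].mean(0))
    Q=box(.475,-.022,.1,.01,.04); Q=Q[Q[:,0]<.562]
    rc=cv2.minAreaRect((Q[:,:2]*1000).astype(np.float32)); print("roller",rc)
    H=Q[Q[:,0]>.48]; c=H.mean(0); u=np.linalg.svd((H-c)[:,:2],full_matrices=False)[2][0]; print("handle",c,u,np.degrees(np.arctan2(u[1],u[0])),Q[:,0].min(),Q[:,0].max())
    Q=box(.643,-.006,.12,.012,.022);Q=Q[Q[:,0]>.55]; print("spill",cv2.minAreaRect((Q[:,:2]*1000).astype(np.float32)))
    Q=box(.593,.324,.13,.014,.026);print("rtray",cv2.minAreaRect((Q[:,:2]*1000).astype(np.float32)))
go([.356,.28,.12]); go([.356,.28,.028])
E
```

```text
top stand ((594.0484008789062, -314.3898620605469), (100.85585021972656, 102.00774383544922), 72.12401580810547) 0.029304088352115953
peg [ 0.59194486 -0.31136641  0.0763144 ] 54 0.0924076470705939 [ 0.59257827 -0.31255492  0.08670029]
roller ((476.04913330078125, -4.423065185546875), (126.01555633544922, 172.13143920898438), 88.93278503417969)
handle [ 0.52571073 -0.00792678  0.01920497] [-0.96334193 -0.26827659] -164.43826060197506 0.38971808364817995 0.5619665664359206
spill ((638.7974243164062, -5.939048767089844), (175.3330078125, 128.1685333251953), 0.22777144610881805)
rtray ((587.625, 295.031494140625), (259.61895751953125, 186.44029235839844), 3.201282024383545)
scene stand ((595.4305419921875, -314.5653991699219), (105.28388214111328, 99.88056182861328), 72.20333099365234) 0.030572436769117806
peg [ 0.59683348 -0.31148317  0.07194611] 93 0.09184406026627212 [ 0.59652145 -0.31284877  0.08643838]
roller ((476.4662170410156, -7.749748229980469), (129.2693328857422, 170.946533203125), 89.97746276855469)
handle [ 0.52544711 -0.00664758  0.02013022] [0.98213464 0.18817958] 10.846565406956838 0.39098905219037994 0.5619552961119292
spill ((638.7269897460938, -7.422477722167969), (131.4890594482422, 177.4235076904297), 89.902587890625)
rtray ((567.0757446289062, 315.78240966796875), (270.237060546875, 169.6500244140625), 17.857257843017578)
t 1.3 to [0.356, 0.28, 0.12] 90 -> [-0.774 -0.537  0.428] [-0.    -0.    -0.466]
t 1.3 to [0.356, 0.28, 0.028] 90 -> [-0.774 -0.537  0.734] [-0.    -0.    -0.466]
```

>>> step_arm:
  steps: [0.9,-0.774,-0.537,0.428,0,0,-0.466,0.9,-0.774,-0.537,0.428,0,0,-0.466,0.9,-0.774,-0.537,0.428,0,0,-0.466,0.9,-0.774,-0.537,0.428,0,0,-0.466,0.9,-0.774,-0.537,0.428,0,0,-0.466,0.9,-0.774,-0.537,0.428,0,0,-0.466,0.9,-0.774,-0.537,0.428,0,0,-0.466,0.9,-0.774,-0.537,0.428,0,0,-0.466,0.9,-0.774,-0.537,0.428,0,0,-0.466]
  grip_force: 40

```text
time_s: 2.2
position: [0.356, 0.2804, 0.1202]
tool_rot: [[-1.0, 0.0, 0.0], [0.0, 1.0, 0.0], [-0.0, 0.0, -1.0]]
ft_force: [-0.3, 0.5, -0.9]
grip_width: 0.0771
```

Run:
```python
from h import *
im,d,P=snap("wrist","w1")
c=imaging.get_calibration("wrist")
for n,p in dict(squat=[.356,.28,.042],y1=[.405,.372,.042],y2=[.288,.368,.042]).items(): print(n,proj(c,p))
go([.356,.28,.028]); go([.356,.28,.2])
```

```text
squat [321.08889429 216.87439717]
y1 [437.92184273 274.52290416]
y2 [453.4220087  121.44814687]
t 2.25 to [0.356, 0.28, 0.028] 90 -> [-0.001 -0.003  0.308] [0.001 0.001 0.001]
t 2.25 to [0.356, 0.28, 0.2] 90 -> [-0.001 -0.003 -0.265] [0.001 0.001 0.001]
```

View pics/w1.png

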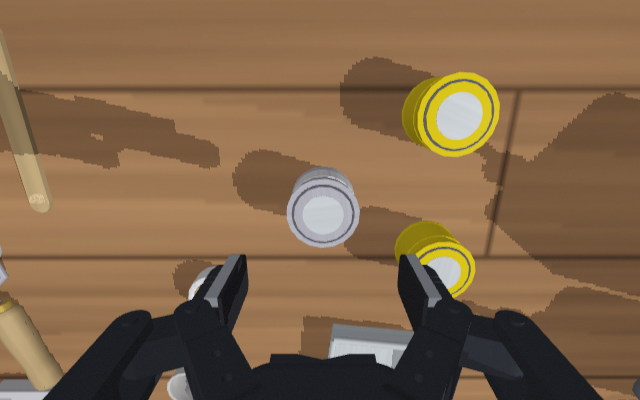

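The grey tin's lid is at (323,215), within 2 px of prediction, and the yellow look-alikes are at (460,115) and (445,268). The tin is centred between the jaws, so I'll descend and grip.

>>> step_arm:
  steps: [0.9,0,0,0.15,0,0,0,0.9,0,0,0.308,0,0,0,0.9,0,0,0.308,0,0,0,0.9,0,0,0.308,0,0,0,0.3,0,0,0.308,0,0,0,0.3,0,0,0.308,0,0,0,0.3,0,0,0.308,0,0,0,0.3,0,0,0.308,0,0,0,0.3,0,0,0.308,0,0,0,0.3,0,0,0.308,0,0,0]
  grip_force: 40

```text
time_s: 3.25
position: [0.3568, 0.2808, 0.03]
tool_rot: [[-1.0, -0.0, 0.004], [-0.0, 1.0, 0.002], [-0.004, 0.002, -1.0]]
ft_force: [-2.2, 2.1, 11.3]
grip_width: 0.0513
```

Run:
```python
from h import *
go([.356,.28,.19]); go([.50,.14,.19]); go([.680,-.006,.19])
```

```text
t 3.25 to [0.356, 0.28, 0.19] 90 -> [ 0.    -0.001 -0.533] [0.003 0.006 0.   ]
t 3.25 to [0.5, 0.14, 0.19] 90 -> [-0.479 -0.468 -0.532] [0.003 0.006 0.   ]
t 3.25 to [0.68, -0.006, 0.19] 90 -> [-1.079 -0.955 -0.531] [0.003 0.006 0.   ]
```

>>> step_arm:
  steps: [0.3,0,0,-0.15,0,0,0,0.3,0,0,-0.3,0,0,0,0.3,0,0,-0.45,0,0,0,0.3,-0.05,-0.05,-0.53,0,0,0,0.3,-0.16,-0.16,-0.53,0,0,0,0.3,-0.28,-0.27,-0.53,0,0,0,0.3,-0.4,-0.38,-0.53,0,0,0,0.3,-0.479,-0.468,-0.53,0,0,0,0.3,-0.479,-0.468,-0.53,0,0,0,0.3,-0.479,-0.468,-0.53,0,0,0]

```text
time_s: 4.25
position: [0.4995, 0.1394, 0.1876]
tool_rot: [[-1.0, 0.001, 0.001], [0.001, 1.0, 0.0], [-0.001, 0.0, -1.0]]
ft_force: [-0.1, 0.8, -1.5]
grip_width: 0.0513
```

Run:
```python
from h import *
go([.680,-.006,.19]);go([.680,-.006,.08]); go([.680,-.006,.035])
snap("wrist","w2")
```

```text
t 4.25 to [0.68, -0.006, 0.19] 90 -> [-0.602 -0.484 -0.007] [ 0.     0.002 -0.001]
t 4.25 to [0.68, -0.006, 0.08] 90 -> [-0.602 -0.484  0.359] [ 0.     0.002 -0.001]
t 4.25 to [0.68, -0.006, 0.035] 90 -> [-0.602 -0.484  0.509] [ 0.     0.002 -0.001]
```

View pics/w2.png

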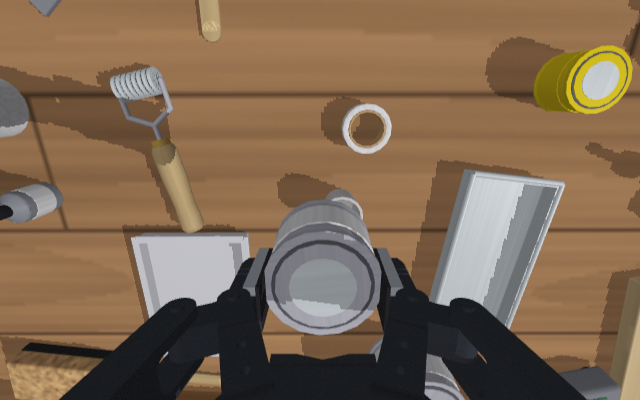

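The tin is held upright between the pads at (322,280). Next, carry it over the spill tray.

>>> step_arm:
  steps: [0.3,-0.13,-0.105,0,0,0,0,0.3,-0.26,-0.21,0,0,0,0,0.3,-0.39,-0.315,0,0,0,0,0.3,-0.52,-0.42,0,0,0,0,0.3,-0.602,-0.484,0,0,0,0,0.3,-0.602,-0.484,0.1,0,0,0,0.3,-0.602,-0.484,0.22,0,0,0,0.3,-0.602,-0.484,0.34,0,0,0,0.3,-0.602,-0.484,0.42,0,0,0,0.3,-0.602,-0.484,0.45,0,0,0]

```text
time_s: 5.3
position: [0.6788, -0.0036, 0.0496]
tool_rot: [[-1.0, -0.002, -0.004], [-0.002, 1.0, 0.001], [0.004, 0.001, -1.0]]
ft_force: [-1.1, -0.3, -0.6]
grip_width: 0.0512
```

Run:
```python
from h import *
go([.680,-.006,.035]); go([.680,-.006,.033])
```

```text
t 5.3 to [0.68, -0.006, 0.035] 90 -> [-0.004 -0.008  0.049] [ 0.001 -0.005  0.002]
t 5.3 to [0.68, -0.006, 0.033] 90 -> [-0.004 -0.008  0.055] [ 0.001 -0.005  0.002]
```

>>> step_arm:
  steps: [0.3,0,0,0.02,0,0,0,0.3,0,0,0.04,0,0,0,0.3,0,0,0.05,0,0,0,0.3,0,0,0.053,0,0,0,0.3,0,0,0.053,0,0,0]

```text
time_s: 5.8
position: [0.6805, -0.0055, 0.0362]
tool_rot: [[-1.0, -0.0, 0.001], [-0.0, 1.0, -0.0], [-0.001, -0.0, -1.0]]
ft_force: [0.4, 0.4, -0.8]
grip_width: 0.051
```

>>> step_arm:
  steps: [0.3,0,0,0.005,0,0,0,0.3,0,0,0.008,0,0,0,0.3,0,0,0.01,0,0,0,0.3,0,0,0.01,0,0,0]

```text
time_s: 6.2
position: [0.6806, -0.0056, 0.0341]
tool_rot: [[-1.0, -0.0, 0.001], [-0.0, 1.0, -0.0], [-0.001, -0.0, -1.0]]
ft_force: [-3.0, -0.3, 6.8]
grip_width: 0.0512
```

Contact (6.8 N). Release and rise.

>>> step_arm:
  steps: [0.8,0,0,0,0,0,0,0.8,0,0,0,0,0,0,0.8,0,0,0,0,0,0,0.8,0,0,0,0,0,0,0.8,0,0,-0.1,0,0,0,0.8,0,0,-0.2,0,0,0,0.8,0,0,-0.35,0,0,0,0.8,0,0,-0.5,0,0,0,0.8,0,0,-0.5,0,0,0]

```text
time_s: 7.1
position: [0.6824, -0.0057, 0.1899]
tool_rot: [[-1.0, -0.0, 0.012], [-0.0, 1.0, -0.002], [-0.012, -0.002, -1.0]]
ft_force: [-0.1, 0.1, 0.2]
grip_width: 0.0684
```

Run:
```python
from h import *
snap("wrist","w3")
go([.50,-.20,.185]); go([.368,-.298,.185])
```

```text
t 7.15 to [0.5, -0.2, 0.185] 90 -> [ 0.605 -0.648  0.   ] [-0.002  0.009  0.   ]
t 7.15 to [0.368, -0.298, 0.185] 90 -> [ 1.045 -0.974 -0.002] [-0.002  0.009  0.   ]
```

View pics/w3.png

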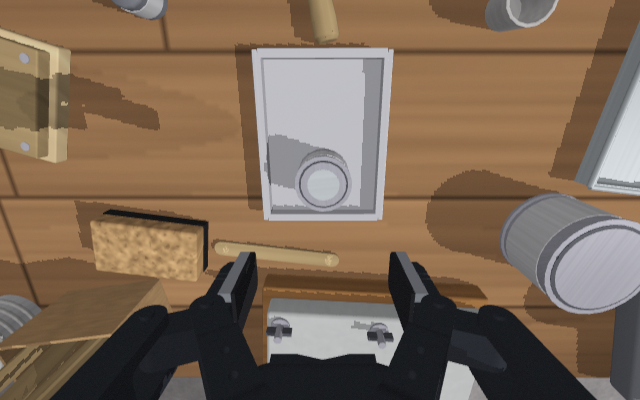

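The squat tin stands upright at the far end of the tray, at (323,185). Next is the tall tin.

>>> step_arm:
  steps: [0.9,0.99,-0.923,0,0,0.009,0,0.9,0.99,-0.923,0,0,0.009,0,0.9,0.99,-0.923,0,0,0.009,0,0.9,0.99,-0.923,0,0,0.009,0,0.9,0.99,-0.923,0,0,0.009,0,0.9,0.99,-0.923,0,0,0.009,0,0.9,0.99,-0.923,0,0,0.009,0,0.9,0.99,-0.923,0,0,0.009,0,0.9,0.99,-0.923,0,0,0.009,0,0.9,0.99,-0.923,0,0,0.009,0]

```text
time_s: 8.15
position: [0.3824, -0.2829, 0.1818]
tool_rot: [[-1.0, 0.003, -0.008], [0.003, 1.0, 0.001], [0.008, 0.001, -1.0]]
ft_force: [0.5, 0.5, -0.6]
grip_width: 0.077
```

Run:
```python
from h import *
snap("wrist","w4"); c=imaging.get_calibration("wrist"); print(proj(c,[.368,-.298,.06]))
go([.368,-.298,.12]);go([.368,-.298,.034])
```

```text
[303.64625056 182.42476669]
t 8.2 to [0.368, -0.298, 0.12] 90 -> [ 0.049 -0.053  0.207] [ 0.002 -0.01  -0.001]
t 8.2 to [0.368, -0.298, 0.034] 90 -> [ 0.047 -0.054  0.493] [ 0.002 -0.01  -0.001]
```

View pics/w4.png

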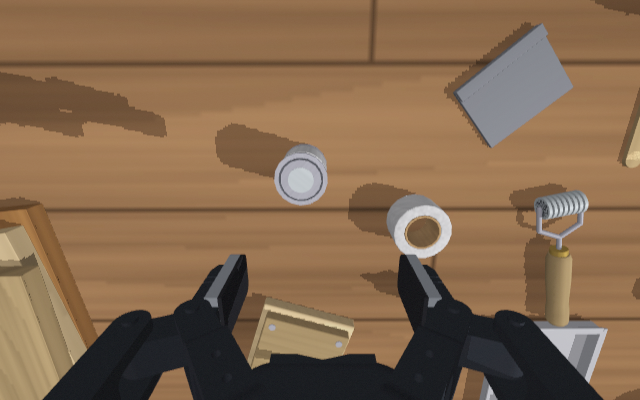

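The tall tin's lid is at (301,180), about 2 mm from prediction. Descend and grip.

>>> step_arm:
  steps: [0.9,0.053,-0.06,0.1,0,-0.009,0,0.9,0.053,-0.06,0.2,0,-0.009,0,0.9,0.053,-0.06,0.35,0,-0.009,0,0.9,0.053,-0.06,0.48,0,-0.009,0,0.9,0.053,-0.06,0.48,0,-0.009,0,0.3,0.053,-0.06,0.48,0,-0.009,0,0.3,0.053,-0.06,0.48,0,-0.009,0,0.3,0.053,-0.06,0.48,0,-0.009,0,0.3,0.053,-0.06,0.48,0,-0.009,0,0.3,0.053,-0.06,0.48,0,-0.009,0]

```text
time_s: 9.2
position: [0.3673, -0.301, 0.0407]
tool_rot: [[-1.0, -0.0, 0.003], [-0.0, 1.0, -0.003], [-0.003, -0.003, -1.0]]
ft_force: [0.4, 1.2, 6.5]
grip_width: 0.0436
```

>>> step_arm:
  steps: [0.3,0,0,0,0,0,0,0.3,0,0,0,0,0,0,0.3,0,0,0,0,0,0]

```text
time_s: 9.5
position: [0.3673, -0.301, 0.0407]
tool_rot: [[-1.0, -0.0, 0.003], [-0.0, 1.0, -0.003], [-0.003, -0.003, -1.0]]
ft_force: [1.3, 2.1, 6.0]
grip_width: 0.0437
```

Run:
```python
from h import *
go([.366,-.3,.21]); go([.55,-.16,.21])
```

```text
t 9.5 to [0.366, -0.3, 0.21] 90 -> [ 0.003  0.002 -0.564] [-0.004  0.003  0.   ]
t 9.5 to [0.55, -0.16, 0.21] 90 -> [-0.611  0.468 -0.564] [-0.004  0.003  0.   ]
```

>>> step_arm:
  steps: [0.3,0,0,-0.15,0,0,0,0.3,0,0,-0.3,0,0,0,0.3,0,0,-0.45,0,0,0,0.3,-0.05,0.05,-0.56,0,0,0,0.3,-0.17,0.14,-0.56,0,0,0,0.3,-0.29,0.23,-0.56,0,0,0,0.3,-0.41,0.32,-0.56,0,0,0,0.3,-0.53,0.41,-0.56,0,0,0,0.3,-0.611,0.468,-0.56,0,0,0,0.3,-0.611,0.468,-0.56,0,0,0]

```text
time_s: 10.5
position: [0.5517, -0.1574, 0.2079]
tool_rot: [[-1.0, -0.004, 0.002], [-0.004, 1.0, -0.0], [-0.002, -0.001, -1.0]]
ft_force: [-0.4, -0.1, -0.6]
grip_width: 0.0437
```

Run:
```python
from h import *
go([.606,-.006,.21]); go([.606,-.006,.052])
```

```text
t 10.5 to [0.606, -0.006, 0.21] 90 -> [-0.183  0.504 -0.007] [-0.001  0.003  0.005]
t 10.5 to [0.606, -0.006, 0.052] 90 -> [-0.182  0.504  0.52 ] [-0.001  0.003  0.005]
```

>>> step_arm:
  steps: [0.3,-0.06,0.15,0,0,0,0.005,0.3,-0.12,0.3,0,0,0,0.005,0.3,-0.182,0.45,0,0,0,0.005,0.3,-0.182,0.504,0,0,0,0.005,0.3,-0.182,0.504,0,0,0,0.005,0.3,-0.182,0.504,0.12,0,0,0.005,0.3,-0.182,0.504,0.26,0,0,0.005,0.3,-0.182,0.504,0.4,0,0,0.005,0.3,-0.182,0.504,0.5,0,0,0.005,0.3,-0.182,0.504,0.52,0,0,0.005]

```text
time_s: 11.5
position: [0.6023, -0.0103, 0.0482]
tool_rot: [[-1.0, 0.006, -0.006], [0.006, 1.0, 0.001], [0.006, 0.001, -1.0]]
ft_force: [0.3, -1.1, -0.6]
grip_width: 0.0433
```

>>> step_arm:
  steps: [0.3,0,0,0,0,0,0,0.3,0,0,0.01,0,0,0,0.3,0,0,0.018,0,0,0,0.3,0,0,0.018,0,0,0]

```text
time_s: 11.9
position: [0.6046, -0.0089, 0.0462]
tool_rot: [[-1.0, 0.004, 0.001], [0.004, 1.0, -0.0], [-0.001, -0.0, -1.0]]
ft_force: [-0.1, 0.5, -0.8]
grip_width: 0.0435
```

>>> step_arm:
  steps: [0.3,0,0,0.005,0,0,0,0.3,0,0,0.008,0,0,0,0.3,0,0,0.008,0,0,0]

```text
time_s: 12.2
position: [0.6052, -0.0089, 0.0447]
tool_rot: [[-1.0, 0.004, 0.003], [0.004, 1.0, -0.001], [-0.003, -0.001, -1.0]]
ft_force: [-0.4, -0.6, 8.5]
grip_width: 0.0437
```

>>> step_arm:
  steps: [0.75,0,0,0,0,0,0,0.75,0,0,0,0,0,0,0.75,0,0,0,0,0,0,0.75,0,0,0,0,0,0,0.75,0,0,-0.1,0,0,0,0.75,0,0,-0.2,0,0,0,0.75,0,0,-0.35,0,0,0,0.75,0,0,-0.45,0,0,0,0.75,0,0,-0.45,0,0,0]

```text
time_s: 13.1
position: [0.6058, -0.009, 0.1825]
tool_rot: [[-1.0, 0.004, 0.008], [0.004, 1.0, -0.002], [-0.008, -0.002, -1.0]]
ft_force: [0.9, 0.8, -0.3]
grip_width: 0.064
```

Run:
```python
from h import *
snap("wrist","w5")
go([.427,-.183,.18]); go([.427,-.183,.15])
```

```text
t 13.15 to [0.427, -0.183, 0.18] 90 -> [ 0.591 -0.583 -0.003] [-0.001  0.005 -0.005]
t 13.15 to [0.427, -0.183, 0.15] 90 -> [ 0.591 -0.583  0.097] [-0.001  0.005 -0.005]
```

View pics/w5.png

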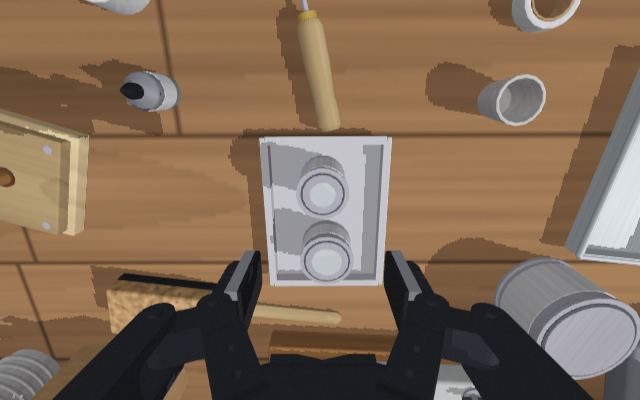

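Both tins are upright in the tray, the tall one at (323,190) and the squat one at (327,262). Next is the wide roll.

>>> step_arm:
  steps: [0.92,0.591,-0.583,0,0,0.005,-0.005,0.92,0.591,-0.583,0,0,0.005,-0.005,0.92,0.591,-0.583,0,0,0.005,-0.005,0.92,0.591,-0.583,0,0,0.005,-0.005,0.92,0.591,-0.583,0.05,0,0.005,-0.005,0.92,0.591,-0.583,0.1,0,0.005,-0.005,0.92,0.591,-0.583,0.1,0,0.005,-0.005,0.92,0.591,-0.583,0.1,0,0.005,-0.005,0.92,0.591,-0.583,0.1,0,0.005,-0.005]

```text
time_s: 14.05
position: [0.427, -0.1825, 0.1481]
tool_rot: [[-1.0, -0.002, -0.004], [-0.002, 1.0, -0.0], [0.004, -0.0, -1.0]]
ft_force: [-0.0, 0.0, 0.1]
grip_width: 0.0783
```

Run:
```python
from h import *
im,d,P=snap("wrist","w6"); c=imaging.get_calibration("wrist"); print(proj(c,[.427,-.183,.038]))
Q=P[(abs(P[...,2]-.037)<.006)&(abs(P[...,0]-.427)<.05)&(abs(P[...,1]+.183)<.05)]
print(cv2.minEnclosingCircle((Q[:,:2]*1000).astype(np.float32)),len(Q))
go([.427,-.183,.025])
```

```text
[321.69409051 202.97050703]
((424.2376403808594, -183.88034057617188), 28.94586753845215) 2631
t 14.1 to [0.427, -0.183, 0.025] 90 -> [-0.001 -0.002  0.411] [-0.    -0.004  0.002]
```

View pics/w6.png

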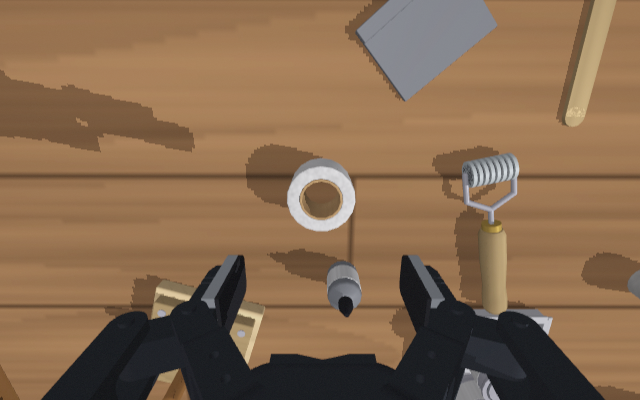

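The wide roll is at (321,198), with a fitted radius of 28.9 mm and centre (0.4245,-0.184). Descend with that correction.

>>> step_arm:
  steps: [0.92,0.006,-0.003,0.1,0,0,0,0.92,0.006,-0.003,0.2,0,0,0,0.92,0.006,-0.003,0.3,0,0,0,0.92,0.006,-0.003,0.41,0,0,0,0.92,0.006,-0.003,0.41,0,0,0,0.3,0.006,-0.003,0.41,0,0,0,0.3,0.006,-0.003,0.41,0,0,0,0.3,0.006,-0.003,0.41,0,0,0,0.3,0.006,-0.003,0.41,0,0,0,0.3,0.006,-0.003,0.41,0,0,0]

```text
time_s: 15.1
position: [0.4249, -0.1842, 0.0266]
tool_rot: [[-1.0, -0.0, -0.001], [-0.0, 1.0, -0.002], [0.001, -0.002, -1.0]]
ft_force: [0.4, 1.5, 8.7]
grip_width: 0.0569
```

>>> step_arm:
  steps: [0.3,0,0,0,0,0,0,0.3,0,0,0,0,0,0]

```text
time_s: 15.3
position: [0.4249, -0.1842, 0.0267]
tool_rot: [[-1.0, -0.0, -0.001], [-0.0, 1.0, -0.002], [0.001, -0.002, -1.0]]
ft_force: [-0.6, 2.9, 8.8]
grip_width: 0.0565
```

Run:
```python
from h import *
go([.426,-.183,.2]); go([.5945,-.3135,.2])
```

```text
t 15.3 to [0.426, -0.183, 0.2] 90 -> [-0.003  0.003 -0.578] [-0.002 -0.001  0.   ]
t 15.3 to [0.5945, -0.3135, 0.2] 90 -> [-0.565 -0.432 -0.578] [-0.002 -0.001  0.   ]
```

>>> step_arm:
  steps: [0.3,0,0,-0.15,0,0,0,0.3,0,0,-0.3,0,0,0,0.3,0,0,-0.45,0,0,0,0.3,-0.04,-0.03,-0.56,0,0,0,0.3,-0.16,-0.12,-0.578,0,0,0,0.3,-0.28,-0.21,-0.578,0,0,0,0.3,-0.4,-0.3,-0.578,0,0,0,0.3,-0.52,-0.4,-0.578,0,0,0,0.3,-0.565,-0.432,-0.578,0,0,0,0.3,-0.565,-0.432,-0.578,0,0,0]

```text
time_s: 16.3
position: [0.5951, -0.3144, 0.1974]
tool_rot: [[-1.0, 0.0, -0.004], [0.0, 1.0, -0.0], [0.004, -0.0, -1.0]]
ft_force: [-1.1, 0.1, -1.1]
grip_width: 0.0567
```

>>> step_arm:
  steps: [0.3,0,0,0,0,0,0,0.3,0,0,0,0,0,0]

```text
time_s: 16.5
position: [0.5935, -0.3127, 0.1985]
tool_rot: [[-1.0, -0.0, -0.004], [-0.0, 1.0, -0.0], [0.004, -0.0, -1.0]]
ft_force: [-0.2, -0.5, -1.0]
grip_width: 0.0565
```

Run:
```python
from h import *
go([.5945,-.3135,.14]);go([.5945,-.3135,.06])
im,d,P=snap("scene","s7"); cv2.imwrite("pics/s7c.png",cv2.resize(im[60:240,100:320],None,fx=3,fy=3))
im,d,P=snap("wrist","w7")
```

```text
t 16.5 to [0.5945, -0.3135, 0.14] 90 -> [-0.004 -0.003  0.195] [-0.    -0.005  0.001]
t 16.5 to [0.5945, -0.3135, 0.06] 90 -> [-0.005 -0.003  0.462] [-0.    -0.005  0.001]
```

View pics/s7c.png

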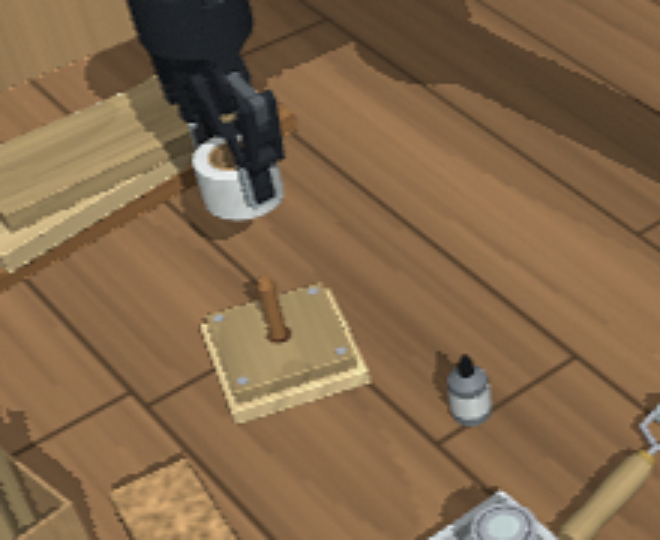

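View pics/w7.png

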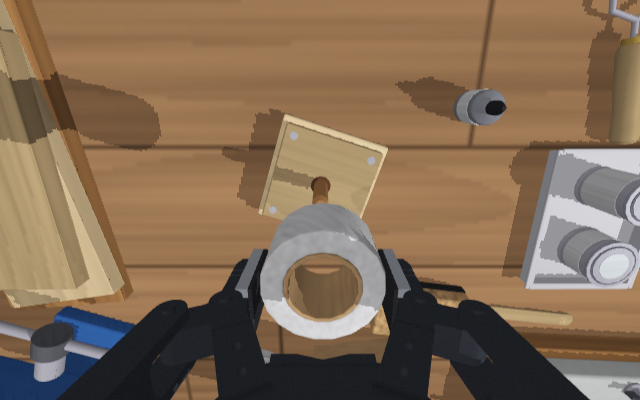

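The roll is held level, and its core at column 322 lines up with the peg at column 320. Lower partway and check force.

>>> step_arm:
  steps: [0.3,-0.004,-0.003,0.08,0,-0.004,0,0.3,-0.004,-0.003,0.16,0,-0.004,0,0.3,-0.004,-0.003,0.22,0,-0.004,0,0.3,-0.004,-0.003,0.28,0,-0.004,0,0.3,-0.004,-0.003,0.33,0,-0.004,0,0.3,-0.004,-0.003,0.33,0,-0.004,0,0.3,-0.004,-0.003,0.33,0,-0.004,0]

```text
time_s: 17.3
position: [0.595, -0.3143, 0.0995]
tool_rot: [[-1.0, -0.0, -0.0], [-0.0, 1.0, -0.0], [0.0, -0.0, -1.0]]
ft_force: [0.7, -1.8, -0.0]
grip_width: 0.0566
```

Run:
```python
from h import *
go([.5945,-.3135,.06])
im,d,P=snap("wrist","w8"); im,d,P=snap("scene","s8");cv2.imwrite("pics/s8c.png",cv2.resize(im[60:240,100:320],None,fx=3,fy=3))
```

```text
t 17.3 to [0.5945, -0.3135, 0.06] 90 -> [0.002 0.003 0.132] [-0. -0.  0.]
```

View pics/w8.png

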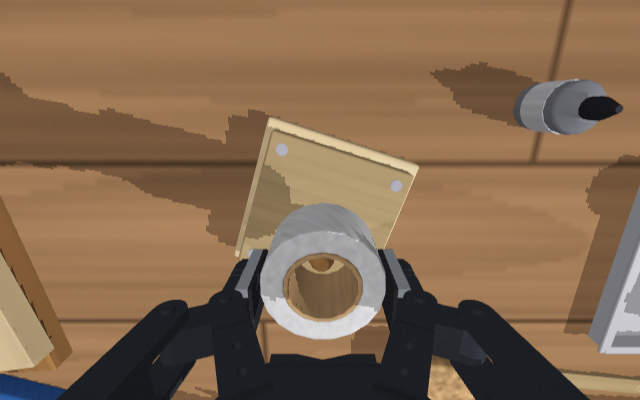

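View pics/s8c.png

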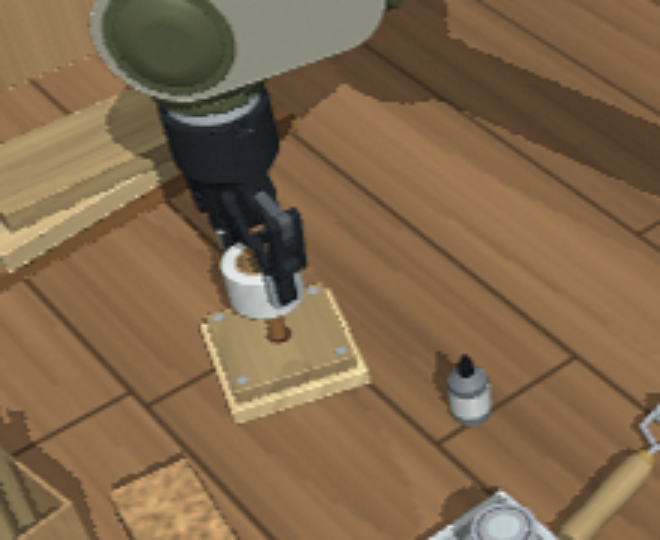

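The peg tip shows inside the core at (322,262). Continue down to the base.

>>> step_arm:
  steps: [0.3,0,0,0.04,0,0,0,0.3,0,0,0.08,0,0,0,0.3,0,0,0.12,0,0,0,0.3,0,0,0.136,0,0,0,0.3,0,0,0.144,0,0,0,0.3,0,0,0.146,0,0,0]

```text
time_s: 18.0
position: [0.5945, -0.3139, 0.0566]
tool_rot: [[-1.0, -0.001, -0.002], [-0.001, 1.0, 0.0], [0.002, 0.0, -1.0]]
ft_force: [-9.9, 6.6, 20.1]
grip_width: 0.0567
```

>>> step_arm:
  steps: [0.88,0,0,-0.003,0,0,0,0.88,0,0,-0.003,0,0,0,0.88,0,0,-0.003,0,0,0,0.88,0,0,-0.003,0,0,0,0.88,0,0,-0.1,0,0,0,0.88,0,0,-0.2,0,0,0,0.88,0,0,-0.35,0,0,0,0.88,0,0,-0.45,0,0,0,0.88,0,0,-0.45,0,0,0]

```text
time_s: 18.9
position: [0.5964, -0.3152, 0.1949]
tool_rot: [[-1.0, -0.0, 0.006], [-0.0, 1.0, -0.006], [-0.006, -0.006, -1.0]]
ft_force: [0.2, -1.0, 0.1]
grip_width: 0.0751
```

Run:
```python
from h import *
im,d,P=snap("wrist","w9")
Q=P[(abs(P[...,2]-.068)<.005)&(abs(P[...,0]-.594)<.05)&(abs(P[...,1]+.314)<.05)]
rr=Q[np.hypot(Q[:,0]-.594,Q[:,1]+.314)>.012]
print(cv2.minEnclosingCircle((rr[:,:2]*1000).astype(np.float32)),len(rr))
Q=P[(P[...,2]>.08)&(P[...,2]<.1)&(abs(P[...,0]-.594)<.03)&(abs(P[...,1]+.314)<.03)];print("peg tip",Q.mean(0),len(Q))
go([.520,-.12,.19]); go([.447,.182,.19])
```

```text
((592.87158203125, -312.87762451171875), 28.8466854095459) 2196
peg tip [ 0.59203984 -0.31403742  0.08516541] 204
t 18.95 to [0.52, -0.12, 0.19] 90 -> [0.252 0.649 0.004] [-0.003  0.003  0.   ]
t 18.95 to [0.447, 0.182, 0.19] 90 -> [4.950e-01 1.656e+00 1.000e-03] [-0.003  0.003  0.   ]
```

View pics/w9.png

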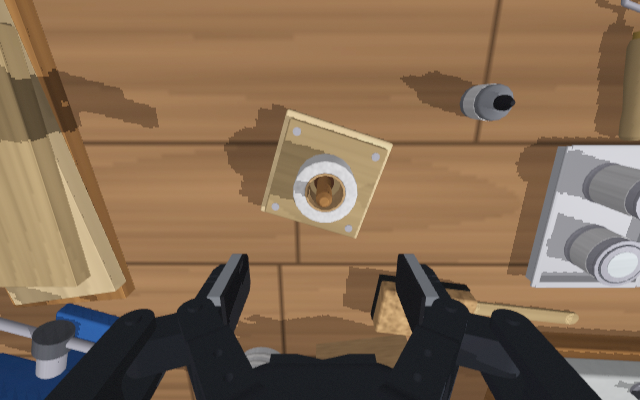

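The wide roll sits flat over the peg, at (325,188). Go to the narrow roll in two calls.

>>> step_arm:
  steps: [0.88,0.3,0.99,0,0,0,0,0.88,0.3,0.99,0,0,0,0,0.88,0.3,0.99,0,0,0,0,0.88,0.3,0.99,0,0,0,0,0.88,0.3,0.99,0,0,0,0,0.88,0.3,0.99,0,0,0,0,0.88,0.3,0.99,0,0,0,0,0.88,0.3,0.99,0,0,0,0]

```text
time_s: 19.75
position: [0.5044, -0.0161, 0.1892]
tool_rot: [[-1.0, -0.003, -0.002], [-0.003, 1.0, 0.0], [0.002, 0.0, -1.0]]
ft_force: [0.2, 0.7, -0.1]
grip_width: 0.0754
```

Run:
```python
from h import *
go([.447,.182,.19]);go([.447,.182,.14])
```

```text
t 19.75 to [0.447, 0.182, 0.19] 90 -> [ 0.19   0.661 -0.002] [ 0.    -0.003  0.003]
t 19.75 to [0.447, 0.182, 0.14] 90 -> [0.189 0.661 0.165] [ 0.    -0.003  0.003]
```

>>> step_arm:
  steps: [0.88,0.189,0.661,0,0,-0.003,0.003,0.88,0.189,0.661,0,0,-0.003,0.003,0.88,0.189,0.661,0,0,-0.003,0.003,0.88,0.189,0.661,0.05,0,-0.003,0.003,0.85,0.189,0.661,0.165,0,-0.003,0.003,0.85,0.189,0.661,0.165,0,-0.003,0.003,0.85,0.189,0.661,0.165,0,-0.003,0.003,0.85,0.189,0.661,0.165,0,-0.003,0.003]

```text
time_s: 20.55
position: [0.4498, 0.1796, 0.1415]
tool_rot: [[-1.0, 0.004, 0.003], [0.004, 1.0, 0.0], [-0.003, 0.0, -1.0]]
ft_force: [-0.5, 1.2, -0.3]
grip_width: 0.0726
```

Run:
```python
from h import *
im,d,P=snap("wrist","w10")
Q=P[(abs(P[...,2]-.019)<.005)&(abs(P[...,0]-.447)<.04)&(abs(P[...,1]-.182)<.04)]
print(cv2.minEnclosingCircle((Q[:,:2]*1000).astype(np.float32)),len(Q),np.median(Q[:,2]))
go([.447,.182,.021])
```

```text
((445.12872314453125, 182.57757568359375), 24.206308364868164) 1334 0.019350874036277277
t 20.6 to [0.447, 0.182, 0.021] 90 -> [0.01  0.007 0.402] [ 0.     0.005 -0.006]
```

View pics/w10.png

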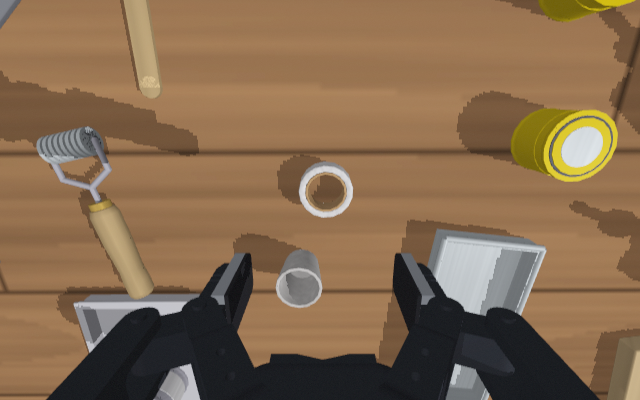

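The narrow roll is at (326,190), fitted radius 24.2 mm, centre (0.4455,0.1825). Descend and grip its upper part.

>>> step_arm:
  steps: [0.85,0.014,0.009,0.1,0,0.004,-0.006,0.85,0.014,0.009,0.2,0,0.004,-0.006,0.85,0.014,0.009,0.3,0,0.004,-0.006,0.85,0.014,0.009,0.38,0,0.004,-0.006,0.85,0.014,0.009,0.4,0,0.004,-0.006,0.85,0.014,0.009,0.4,0,0.004,-0.006,0.3,0.014,0.009,0.4,0,0.004,-0.006,0.3,0.014,0.009,0.4,0,0.004,-0.006,0.3,0.014,0.009,0.4,0,0.004,-0.006,0.3,0.014,0.009,0.4,0,0.004,-0.006]

```text
time_s: 21.6
position: [0.4451, 0.1836, 0.0222]
tool_rot: [[-1.0, -0.003, 0.002], [-0.003, 1.0, 0.0], [-0.002, 0.0, -1.0]]
ft_force: [-2.0, -0.8, 8.7]
grip_width: 0.0458
```

>>> step_arm:
  steps: [0.3,0,0,0,0,0,0,0.3,0,0,0,0,0,0,0.3,0,0,0,0,0,0]

```text
time_s: 21.9
position: [0.4452, 0.1836, 0.0222]
tool_rot: [[-1.0, -0.003, 0.002], [-0.003, 1.0, 0.0], [-0.002, 0.0, -1.0]]
ft_force: [-0.6, -0.4, 9.0]
grip_width: 0.046
```

Run:
```python
from h import *
go([.447,.182,.2]); go([.5,-.08,.2])
```

```text
t 21.9 to [0.447, 0.182, 0.2] 90 -> [-0.007 -0.005 -0.593] [0.    0.002 0.004]
t 21.9 to [0.5, -0.08, 0.2] 90 -> [-0.181 -0.879 -0.592] [0.    0.002 0.004]
```

>>> step_arm:
  steps: [0.3,0,0,-0.15,0,0,0,0.3,0,0,-0.3,0,0,0,0.3,0,0,-0.45,0,0,0,0.3,-0.02,-0.06,-0.56,0,0,0,0.3,-0.05,-0.2,-0.592,0,0,0,0.3,-0.08,-0.35,-0.592,0,0,0,0.3,-0.11,-0.5,-0.592,0,0,0,0.3,-0.14,-0.65,-0.592,0,0,0,0.3,-0.17,-0.8,-0.592,0,0,0,0.3,-0.181,-0.879,-0.592,0,0,0]

```text
time_s: 22.9
position: [0.4999, -0.0831, 0.199]
tool_rot: [[-1.0, -0.0, 0.0], [-0.0, 1.0, -0.001], [-0.0, -0.001, -1.0]]
ft_force: [-0.2, 1.1, -0.9]
grip_width: 0.0462
```

Run:
```python
from h import *
go([.594,-.3135,.2]); go([.594,-.3135,.2])
```

```text
t 22.9 to [0.594, -0.3135, 0.2] 90 -> [-0.313 -0.768 -0.002] [-0.002  0.     0.   ]
t 22.9 to [0.594, -0.3135, 0.2] 90 -> [-0.313 -0.768 -0.002] [-0.002  0.     0.   ]
```

>>> step_arm:
  steps: [0.3,-0.06,-0.15,0,0,0,0,0.3,-0.12,-0.3,0,0,0,0,0.3,-0.18,-0.45,0,0,0,0,0.3,-0.24,-0.6,0,0,0,0,0.3,-0.3,-0.72,0,0,0,0,0.3,-0.313,-0.768,0,0,0,0,0.3,-0.313,-0.768,0,0,0,0,0.3,-0.313,-0.768,0,0,0,0]

```text
time_s: 23.7
position: [0.5937, -0.3095, 0.1984]
tool_rot: [[-1.0, -0.003, -0.001], [-0.003, 1.0, 0.0], [0.001, 0.0, -1.0]]
ft_force: [0.7, -0.1, -0.3]
grip_width: 0.046
```

Run:
```python
from h import *
go([.594,-.3135,.12]);go([.594,-.3135,.092])
snap("wrist","w11")
```

```text
t 23.7 to [0.594, -0.3135, 0.12] 90 -> [-0.001 -0.013  0.261] [ 0.    -0.002  0.003]
t 23.7 to [0.594, -0.3135, 0.092] 90 -> [-0.001 -0.013  0.355] [ 0.    -0.002  0.003]
```

View pics/w11.png

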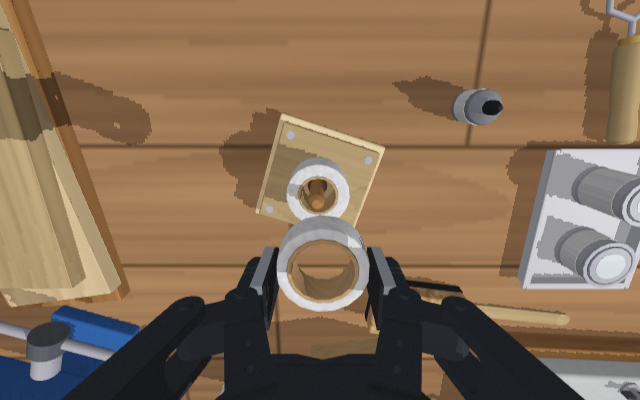

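>>> step_arm:
  steps: [0.3,0,-0.012,0.08,0,0,0,0.3,0,-0.012,0.16,0,0,0,0.3,0,-0.012,0.21,0,0,0,0.3,0,-0.012,0.21,0,0,0,0.3,0,-0.012,0.21,0,0,0]

```text
time_s: 24.25
position: [0.5942, -0.313, 0.136]
tool_rot: [[-1.0, -0.004, -0.001], [-0.003, 1.0, -0.001], [0.001, -0.001, -1.0]]
ft_force: [-0.2, 0.5, 1.1]
grip_width: 0.0462
```

Run:
```python
from h import *
go([.594,-.3135,.1]);go([.594,-.3135,.092])
```

```text
t 24.25 to [0.594, -0.3135, 0.1] 90 -> [ 0.    -0.002  0.12 ] [-0.001 -0.001  0.004]
t 24.25 to [0.594, -0.3135, 0.092] 90 -> [ 0.    -0.002  0.147] [-0.001 -0.001  0.004]
```

>>> step_arm:
  steps: [0.3,0,0,0.05,0,0,0,0.3,0,0,0.09,0,0,0,0.3,0,0,0.12,0,0,0,0.3,0,0,0.14,0,0,0,0.3,0,0,0.145,0,0,0,0.3,0,0,0.145,0,0,0]

```text
time_s: 24.85
position: [0.5939, -0.3138, 0.0914]
tool_rot: [[-1.0, -0.003, -0.001], [-0.003, 1.0, -0.0], [0.001, -0.0, -1.0]]
ft_force: [-0.1, 0.0, 0.0]
grip_width: 0.0458
```

>>> step_arm:
  steps: [0.3,0,0,0.004,0,0,0,0.3,0,0,0.007,0,0,0,0.3,0,0,0.007,0,0,0]

```text
time_s: 25.15
position: [0.5941, -0.3139, 0.0905]
tool_rot: [[-1.0, -0.003, -0.0], [-0.003, 1.0, -0.001], [0.0, -0.001, -1.0]]
ft_force: [-1.2, 1.1, 4.6]
grip_width: 0.0462
```

Contact at the expected height (0.0905). Release.

>>> step_arm:
  steps: [0.75,0,0,0,0,0,0,0.75,0,0,0,0,0,0,0.75,0,0,0,0,0,0,0.75,0,0,0,0,0,0,0.75,0,0,-0.08,0,0,0,0.75,0,0,-0.18,0,0,0,0.75,0,0,-0.3,0,0,0,0.75,0,0,-0.38,0,0,0,0.75,0,0,-0.38,0,0,0]

```text
time_s: 26.05
position: [0.595, -0.3143, 0.2074]
tool_rot: [[-1.0, -0.003, 0.004], [-0.003, 1.0, -0.004], [-0.004, -0.004, -1.0]]
ft_force: [0.2, 0.5, 0.9]
grip_width: 0.0641
```

Run:
```python
from h import *
im,d,P=snap("wrist","w12")
Q=P[(abs(P[...,2]-.087)<.005)&(abs(P[...,0]-.594)<.05)&(abs(P[...,1]+.314)<.05)]
rr=Q[np.hypot(Q[:,0]-.594,Q[:,1]+.314)>.014]
print(cv2.minEnclosingCircle((rr[:,:2]*1000).astype(np.float32)),len(rr),np.median(rr[:,2]))
go([.5,-.12,.2],98); go([.476,-.023,.2],98);go([.476,-.023,.15],98)
```

```text
((592.9290161132812, -312.99072265625), 23.795639038085938) 1285 0.08485422722216618
t 26.1 to [0.5, -0.12, 0.2] 98 -> [0.313 0.647 0.014] [-0.003  0.001 -0.175]
t 26.1 to [0.476, -0.023, 0.2] 98 -> [0.392 0.971 0.014] [-0.003  0.001 -0.175]
t 26.1 to [0.476, -0.023, 0.15] 98 -> [0.392 0.971 0.18 ] [-0.003  0.001 -0.175]
```

View pics/w12.png

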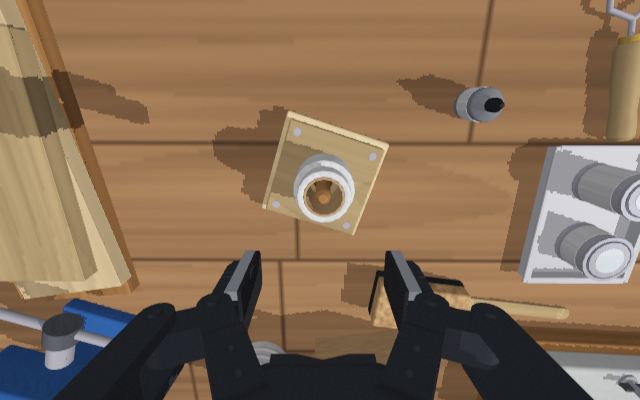

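Both rolls are on the peg, the narrow one on top at (324,195). Now the roller.

>>> step_arm:
  steps: [0.75,0.392,0.971,0,0,0,-0.175,0.75,0.392,0.971,0,0,0,-0.175,0.75,0.392,0.971,0,0,0,-0.175,0.75,0.392,0.971,0,0,0,-0.175,0.75,0.392,0.971,0,0,0,-0.175,0.75,0.392,0.971,0,0,0,-0.175,0.75,0.392,0.971,0.1,0,0,-0.175,0.75,0.392,0.971,0.18,0,0,-0.175,0.75,0.392,0.971,0.18,0,0,-0.175,0.75,0.392,0.971,0.18,0,0,-0.175]

```text
time_s: 27.1
position: [0.4756, -0.0229, 0.1492]
tool_rot: [[-0.99, -0.139, -0.003], [-0.139, 0.99, 0.0], [0.003, 0.001, -1.0]]
ft_force: [0.9, -0.3, -0.2]
grip_width: 0.0641
```

Run:
```python
from h import *
im,d,P=snap("wrist","w13")
r=imaging.regions_of("wrist","roller_c")
for q in r[:3]: print(q["score"],q["pixel"],q["mask"].sum())
for q in imaging.pinpoint("wrist","roller_c")[:3]: 
    u,v=np.round(q["pixel"]).astype(int); print("pin",q["score"],q["pixel"],P[v,u])
c=imaging.get_calibration("wrist"); print(proj(c,[.476,-.023,.024]))
m=max(r,key=lambda q:q["score"])["mask"]; Q=P[m&(P[...,2]>.008)&(P[...,2]<.04)]
rc=cv2.minAreaRect((Q[:,:2]*1000).astype(np.float32)); print(rc)
H=Q[(Q[:,0]>.47)&(Q[:,0]<.53)]; c=H.mean(0); u=np.linalg.svd((H-c)[:,:2],full_matrices=False)[2][0]; print(c,np.degrees(np.arctan2(u[1],u[0])),c[1]+(.476-c[0])*u[1]/u[0],H[:,2].max())
go([.476,-.023,.02],98)
```

```text
0.77 [326.7, 180.8] 4529
pin 0.77 [325.7, 188.1] [ 0.46748569 -0.02109421  0.02384051]
[322.72944656 196.4850049 ]
((473.6080322265625, -18.906719207763672), (163.60528564453125, 47.80433654785156), 12.182537078857422)
[ 0.49837009 -0.01389476  0.02211101] 13.796931285643078 -0.019388106642647892 0.026422060623550514
t 27.25 to [0.476, -0.023, 0.02] 98 -> [0.    0.001 0.434] [-0.001 -0.    -0.   ]
```

View pics/w13.png

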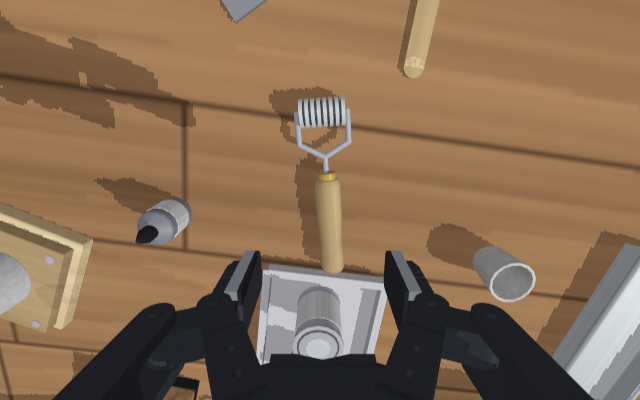

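The rectangle fit of 163.6×47.8 mm matches the roller: centre (0.4736,-0.019), axis about 12.5°. Align to that.

Run:
```python
from h import *
go([.4735,-.0195,.02],102.5)
```

```text
t 27.25 to [0.4735, -0.0195, 0.02] 102.5 -> [0.007 0.014 0.434] [-0.001 -0.    -0.1  ]
```

>>> step_arm:
  steps: [0.75,0.007,0.014,0.1,0,0,-0.1,0.75,0.007,0.014,0.2,0,0,-0.1,0.75,0.007,0.014,0.3,0,0,-0.1,0.75,0.007,0.014,0.4,0,0,-0.1,0.75,0.007,0.014,0.43,0,0,-0.1,0.75,0.007,0.014,0.43,0,0,-0.1,0.1,0.007,0.014,0.43,0,0,-0.1,0.1,0.007,0.014,0.43,0,0,-0.1,0.1,0.007,0.014,0.43,0,0,-0.1,0.1,0.007,0.014,0.43,0,0,-0.1]

```text
time_s: 28.25
position: [0.4734, -0.0191, 0.0217]
tool_rot: [[-0.976, -0.217, 0.001], [-0.217, 0.976, -0.001], [-0.001, -0.001, -1.0]]
ft_force: [-0.7, -0.9, 7.1]
grip_width: 0.022
```

>>> step_arm:
  steps: [0.1,0,0,0,0,0,0,0.1,0,0,0,0,0,0,0.1,0,0,0,0,0,0,0.1,0,0,0,0,0,0]

```text
time_s: 28.65
position: [0.4734, -0.0192, 0.0217]
tool_rot: [[-0.976, -0.217, 0.001], [-0.217, 0.976, -0.001], [-0.001, -0.001, -1.0]]
ft_force: [-1.4, -1.6, 6.9]
grip_width: 0.0225
```

Run:
```python
from h import *
go([.4735,-.0195,.2],102.5)
go([.54,.16,.2],84)
```

```text
t 28.65 to [0.4735, -0.0195, 0.2] 102.5 -> [-0.    -0.002 -0.594] [-0.001  0.001  0.001]
t 28.65 to [0.54, 0.16, 0.2] 84 -> [-0.347  0.534 -0.595] [-0.001  0.001  0.412]
```

>>> step_arm:
  steps: [0.1,0,0,-0.12,0,0,0,0.1,0,0,-0.27,0,0,0,0.1,0,0,-0.42,0,0,0,0.1,-0.02,0.04,-0.56,0,0,0,0.1,-0.1,0.15,-0.592,0,0,0.1,0.1,-0.18,0.27,-0.592,0,0,0.2,0.1,-0.26,0.4,-0.592,0,0,0.3,0.1,-0.33,0.51,-0.592,0,0,0.4,0.1,-0.347,0.534,-0.592,0,0,0.412,0.1,-0.347,0.534,-0.592,0,0,0.412]

```text
time_s: 29.65
position: [0.5398, 0.1611, 0.198]
tool_rot: [[-0.995, 0.102, -0.002], [0.102, 0.995, -0.0], [0.002, -0.0, -1.0]]
ft_force: [-0.6, -0.6, -1.6]
grip_width: 0.0224
```

Run:
```python
from h import *
go([.594,.324,.2],84)
im,d,P=snap("wrist","w14")
Q=P[(P[...,2]>.015)&(P[...,2]<.028)&(P[...,0]>.45)&(P[...,0]<.75)&(P[...,1]>.23)&(P[...,1]<.41)]
print(cv2.minAreaRect((Q[:,:2]*1000).astype(np.float32)),len(Q))
```

```text
t 29.65 to [0.594, 0.324, 0.2] 84 -> [-0.124  0.559 -0.007] [-0.    -0.002  0.003]
((593.2584838867188, 322.8658447265625), (98.90277099609375, 205.78050231933594), 82.90022277832031) 4401
```

View pics/w14.png

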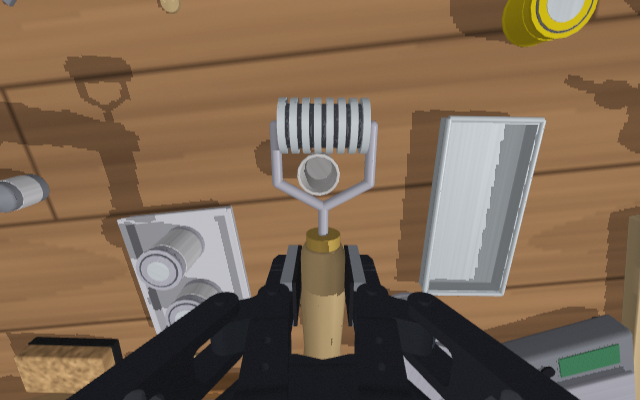

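Run:
```python
from h import *
for cam in["top","scene"]:
    P=np.load(f"pics/{cam}.npy")
    m=(P[...,2]>.03)&(P[...,0]>.5)&(P[...,0]<.85)&(P[...,1]>.18)&(P[...,1]<.46)
    Q=P[m]; print(cam,Q.min(0),Q.max(0),len(Q)); k=np.hypot(Q[:,0]-.594,Q[:,1]-.324); i=np.argsort(k)[:300:60]; print(Q[i].round(3),k[i].round(3))
go([.594,.3235,.2],83.5)
```

```text
top [0.69900167 0.18025483 0.03018548] [0.84999069 0.45999078 0.14562801] 3178
[[0.705 0.272 0.077]
 [0.705 0.26  0.078]
 [0.704 0.249 0.075]
 [0.711 0.252 0.075]
 [0.703 0.235 0.051]] [0.122 0.128 0.133 0.137 0.141]
scene [0.70024238 0.18005495 0.03022328] [0.84783393 0.29877939 0.08265787] 3005
[[0.706 0.271 0.075]
 [0.703 0.254 0.077]
 [0.722 0.288 0.077]
 [0.715 0.261 0.082]
 [0.729 0.293 0.078]] [0.124 0.13  0.133 0.136 0.139]
t 29.7 to [0.594, 0.3235, 0.2] 83.5 -> [-0.124  0.561 -0.007] [-0.001 -0.002  0.013]
```

>>> step_arm:
  steps: [0.1,-0.03,0.14,0,0,0,0.01,0.1,-0.06,0.28,0,0,0,0.01,0.1,-0.09,0.42,0,0,0,0.01,0.1,-0.124,0.54,0,0,0,0.01,0.1,-0.124,0.558,0,0,0,0.01,0.1,-0.124,0.558,0.1,0,0,0.01,0.1,-0.124,0.558,0.22,0,0,0.01,0.1,-0.124,0.558,0.34,0,0,0.01,0.1,-0.124,0.558,0.46,0,0,0.01,0.1,-0.124,0.558,0.46,0,0,0.01]

```text
time_s: 30.7
position: [0.5921, 0.3198, 0.0554]
tool_rot: [[-0.993, 0.114, -0.011], [0.114, 0.993, -0.004], [0.01, -0.005, -1.0]]
ft_force: [0.3, -0.3, -1.2]
grip_width: 0.0223
```

Run:
```python
from h import *
go([.594,.3235,.028],83.5);go([.594,.3235,.0255],83.5)
im,d,P=snap("wrist","w15")
```

```text
t 30.7 to [0.594, 0.3235, 0.028] 83.5 -> [-0.006  0.013  0.091] [-0.006 -0.013 -0.001]
t 30.7 to [0.594, 0.3235, 0.0255] 83.5 -> [-0.006  0.013  0.099] [-0.006 -0.013 -0.001]
```

View pics/w15.png

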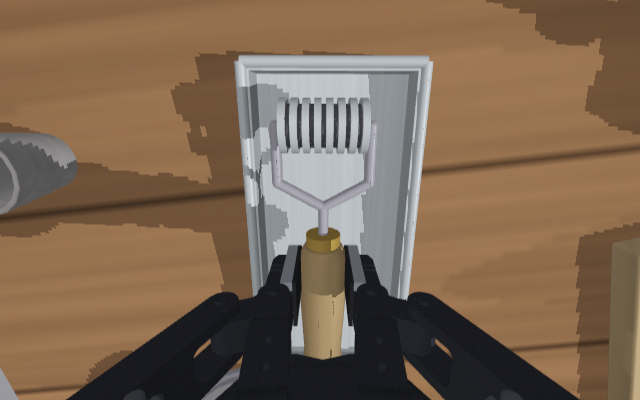

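The roller is aligned with the tray walls, its head at (323,125) inside the rim. Lower it gently.

>>> step_arm:
  steps: [0.1,0,0.006,0.02,0,0,0,0.1,0,0.006,0.04,0,0,0,0.1,0,0.006,0.06,0,0,0,0.1,0,0.006,0.07,0,0,0,0.1,0,0.006,0.07,0,0,0,0.1,0,0.006,0.07,0,0,0]

```text
time_s: 31.35
position: [0.5945, 0.3246, 0.039]
tool_rot: [[-0.994, 0.113, -0.001], [0.113, 0.994, 0.0], [0.001, -0.0, -1.0]]
ft_force: [-0.2, 0.9, -1.8]
grip_width: 0.022
```

>>> step_arm:
  steps: [0.1,0,0,0.02,0,0,0,0.1,0,0,0.035,0,0,0,0.1,0,0,0.043,0,0,0,0.1,0,0,0.046,0,0,0,0.1,0,0,0.046,0,0,0]

```text
time_s: 31.85
position: [0.5942, 0.3244, 0.0257]
tool_rot: [[-0.994, 0.113, -0.002], [0.113, 0.994, -0.0], [0.002, -0.0, -1.0]]
ft_force: [-4.2, -1.7, 6.0]
grip_width: 0.0222
```

Contact at the expected 0.0257. Release narrowly and rise.

>>> step_arm:
  steps: [0.48,0,0,0,0,0,0,0.48,0,0,0,0,0,0,0.48,0,0,0,0,0,0,0.48,0,0,0,0,0,0,0.48,0,0,-0.08,0,0,0,0.48,0,0,-0.2,0,0,0,0.48,0,0,-0.35,0,0,0,0.48,0,0,-0.5,0,0,0,0.48,0.2,0.1,-0.6,0,0,0,0.48,0.4,0.2,-0.6,0,0,0]

```text
time_s: 32.85
position: [0.5154, 0.3766, 0.2039]
tool_rot: [[-0.993, 0.115, 0.004], [0.115, 0.993, 0.003], [-0.003, 0.003, -1.0]]
ft_force: [-0.7, 1.1, 0.4]
grip_width: 0.0409
```

>>> step_arm:
  steps: [0.48,0.3,0.1,0,0,0,0,0.48,0.3,0.1,0,0,0,0,0.48,0.3,0.1,0,0,0,0,0.48,0.3,0.1,0,0,0,0,0.48,0.3,0.1,0,0,0,0]

```text
time_s: 33.35
position: [0.4296, 0.4161, 0.2011]
tool_rot: [[-0.994, 0.114, -0.001], [0.114, 0.994, -0.0], [0.001, -0.0, -1.0]]
ft_force: [0.5, 0.2, -0.2]
grip_width: 0.0406
```

Run:
```python
from h import *
print(env.observe()["position"],env.observe()["time_s"])
names=["tape_wide_c","tape_narrow_c","tin_squat_c","tin_tall_c","roller_c","mixing_cup_c","dropper_c"]
for cam in ["top","scene"]:
    im,d,P=snap(cam,cam+"F")
    def fit(n,x,y,r,z0,z1):
        Q=P[(np.hypot(P[...,0]-x,P[...,1]-y)<r)&(P[...,2]>z0)&(P[...,2]<z1)]
        if len(Q)>5: print(cam,n,[np.round(a,1) for a in cv2.minAreaRect((Q[:,:2]*1000).astype(np.float32))],len(Q),"z",Q[:,2].mean().round(4))
    fit("narrow",.594,-.314,.035,.08,.092); fit("squat",.68,-.006,.035,.038,.055);fit("tall",.606,-.008,.033,.056,.075);fit("cup",.527,.158,.04,.036,.05);fit("dropper",.52,-.16,.03,.05,.07)
    r=imaging.regions_of(cam,"roller_c"); 
    for q in r[:2]:
        Q=P[q["mask"]&(P[...,2]>.017)]; print(q["score"],q["pixel"],cv2.minAreaRect((Q[:,:2]*1000).astype(np.float32)))
    cv2.imwrite(f"pics/{cam}Fc.png",cv2.resize(im[90:250,140:500] if cam=="top" else im[100:400,140:480],None,fx=2,fy=2))
```

```text
[0.42963841 0.41606164 0.20105758] 33.35
top narrow [array([ 592.5, -312.1]), array([45.9, 46. ]), np.float64(12.3)] 234 z 0.0862
top squat [array([676.9,  -5.8]), array([52. , 50.3]), np.float64(1.7)] 390 z 0.0464
top tall [array([601.6,  -8.6]), array([46. , 42.3]), np.float64(1.3)] 299 z 0.0643
top cup [array([526.2, 158.5]), array([40. , 40.1]), np.float64(74.4)] 77 z 0.0405
top dropper [array([ 517.2, -161.1]), array([12.2,  9.6]), np.float64(4.4)] 24 z 0.0601
0.87 [191.6, 155.4] ((487.15118408203125, 212.72470092773438), (412.26177978515625, 143.97140502929688), 47.29057693481445)
scene narrow [array([ 594.5, -313. ]), array([47.7, 46.3]), np.float64(37.5)] 227 z 0.0862
scene squat [array([678.7,  -5.8]), array([53. , 52.7]), np.float64(79.1)] 505 z 0.0472
scene tall [array([602.1,  -9.6]), array([45.2, 43.9]), np.float64(50.1)] 334 z 0.065
scene cup [array([527., 158.]), array([40.6, 40.4]), np.float64(10.5)] 141 z 0.041
scene dropper [array([ 519.3, -159.9]), array([11.5, 11.8]), np.float64(21.6)] 34 z 0.0573
0.83 [389.5, 354.8] ((730.245361328125, 372.49468994140625), (443.66021728515625, 91.06788635253906), 17.966537475585938)
```

View pics/topFc.png

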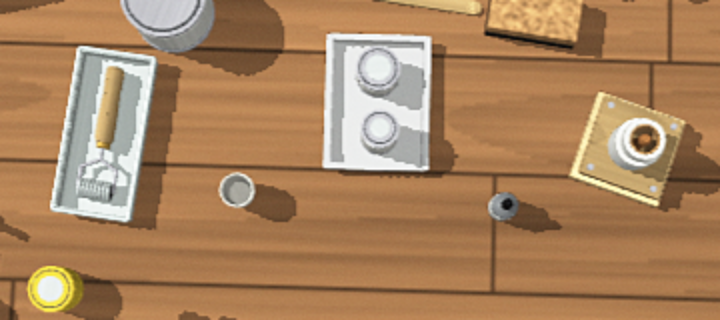

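View pics/sceneFc.png

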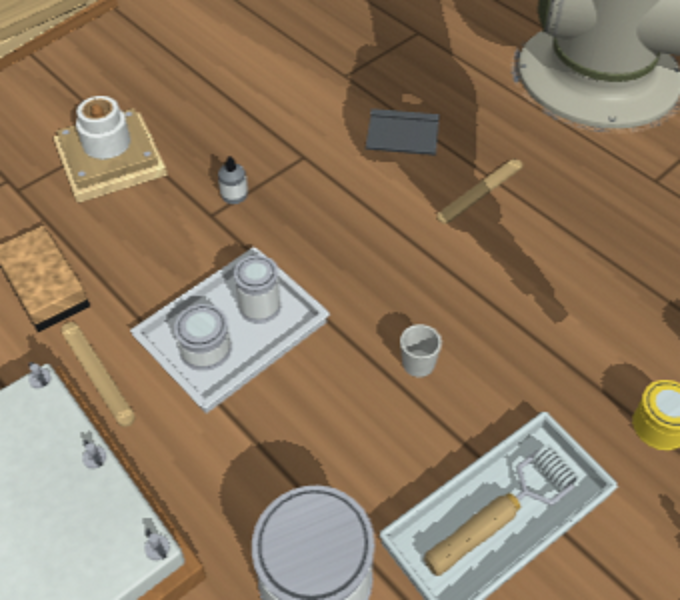

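The final views show everything in place. One quick check that the roller is level before handing in.

Run:
```python
from h import *
import math
im,d,P=snap("scene")
a=math.radians(-6.5); u=np.array([math.cos(a),math.sin(a)]);v=np.array([-u[1],u[0]])
D=P[...,:2]-np.array([.594,.324]); s=D@u;t=D@v
m=(abs(s)<.092)&(abs(t)<.03)&(P[...,2]>.016)&(P[...,2]<.06)
for lo in range(-92,92,16):
    k=m&(s*1000>lo)&(s*1000<lo+16)
    if k.any(): print(lo,k.sum(),"zmax %.4f"%P[k][:,2].max(),"t %.4f"%t[k].mean())
print("ends",s[m].min(),s[m].max(),env.observe()["qvel"].round(2))
```

```text
-92 32 zmax 0.0283 t 0.0027
-76 210 zmax 0.0315 t 0.0016
-60 82 zmax 0.0259 t 0.0017
-44 68 zmax 0.0219 t 0.0003
-28 39 zmax 0.0289 t 0.0013
-12 96 zmax 0.0317 t 0.0021
4 117 zmax 0.0315 t 0.0023
20 114 zmax 0.0303 t 0.0020
36 110 zmax 0.0291 t 0.0017
52 107 zmax 0.0300 t 0.0020
68 122 zmax 0.0306 t 0.0014
ends -0.08222300925200289 0.08269170556184709 [ 0.29 -0.16  0.12 -0.05 -0.    0.02]
```

Level and centred: its ends are at -82.2 and +82.7 mm in the tray frame. Hand in.

```bash
python3 -c "
from rig import close_job
print(close_job())"
```

```text
the job is handed in; nothing more can be done
None
```

All five things are put away, and I handed the job in at about 33.5 s of the 144 s allowed. `close_job` gives no verdict, so these results come from my own last camera checks:

- **Tapes:** the narrow roll lies flat on the wide one over the peg. It is within about 2 mm of the peg's axis, and its top is at 86 mm against an expected 87 mm. The wide roll was fitted within about 1.5 mm of the peg's axis before the narrow one went on.
- **Tins:** both stand upright on the spill tray floor. The squat tin is about 35 mm from the tray centre along its x axis and the tall tin about 41 mm on the other side, both within the limits.
- **Roller:** it lies level in the roller tray, centred to about 1 mm along its length and 2 mm across.
- **Cup and dropper bottle:** both are still within 1–2 mm of where they started. The yellow look-alike tins were not touched.
- **Forces:** the highest contact force I read was about 23 N, when the wide roll seated on the stand.

**Disagreeing readings:** in the last pictures the roller detector returned masks that took in other things, so I measured the roller from the depth data instead. The top and scene cameras differed by 2–4 mm on some positions, well inside the margins.

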